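Open the dust shutter and press the push greaser onto the tilted nipple

TASK

Slide the yellow dust shutter on the lubrication block by its red grip until it reaches its end stop, so that the tilted grease nipple is uncovered. Then take the red push greaser out of its wooden stand, tilt it in line with the nipple and press it squarely onto the nipple head until it snaps over and the spring pin in the nipple is pushed nearly all the way in. Finish while still gripping the greaser and holding it pressed there against the spring - do not let go - and leave the other things on the bench where they are.

Things in the scene. Friction and masses are not known exactly. Their poses are not given: they have to be found in the camera images.
- nipple_top (a point): Centre of the flat top of the nipple's button head, on the blue lubrication block. z = nipple axis, out of the block, leaning 22 degrees from vertical toward the block's -x side (the robot at yaw 0); y is horizontal, the way the shutter opens. Head 18 mm across at its widest, 9 mm high, chamfered; neck 11 mm across, down to 24 mm below the top, then a 20 mm collar; block face 27 mm below.
- check_pin (a joint): How far the 7 mm brass spring pin in the nipple head is pushed in, m: 0 = standing 10 mm proud of the head's top, 0.010 = flush with it. Spring 7 N at 0, 14 N at 0.010.
- shutter (a joint): How far the yellow dust shutter is open, m, along the nipple's +y: 0 = shut over the nipple, 0.055 = fully open at its end stop. Starts between 0 and 0.012; about 1.5 N of friction; stays where it is left. Plate 14 to 18 mm above nipple_top (along z) between aluminium rails 10 to 20 mm above it, which lie 30 to 36 mm to either side in x and reach from y = -30 to +108 mm.
- shutter_grip (a point): Centre of the red upright grip on the shutter: 14 mm thick along the sliding direction (y), 34 mm wide (x), 22 mm tall along the nipple axis (z); same axes as nipple_top. The shutter plate begins 11 mm below this point. It lies 29 mm above nipple_top along z and, along y, 35 mm from the nipple axis when shut, 90 mm when fully open.
- greaser_grip (a point): Centre of the red hexagonal grip of the loose push greaser. z runs along it toward the black cap. Hexagon 28 mm across flats, 50 mm long; flats face +-x and every 60 degrees from there. Below: a dark flange 48 mm across, 25 to 31 mm below this point, good to push on; then the steel nose, 34 mm across, whose mouth is 73 mm below. Above: a black cap, 26 mm across, to 37 mm above.
- greaser_mouth (a point): Centre of the greaser's open mouth, axes as greaser_grip. 28 mm wide, narrowing in 6 mm to a 21 mm bore. Its end meets the pin when the mouth is 13.5 mm below nipple_top along z; four spring balls in the bore resist up to some 13 N in all and snap under the head at 18 to 20 mm; fully home at 21 to 23 mm, where the pin pushes back with about 13 N; hard stop at 23.5 mm. Let go, it springs off.
- greaser: The push greaser itself, 0.2 to 0.35 kg, 110 mm tall; same point and axes as greaser_mouth. At the start it stands upright with its nose in the stand's hole, the flange resting on the stand's top.
- lube_block: The lubrication block, fixed to the bench: dark base plate 120 x 170 x 12 mm, origin on the bench; nipple_top lies 20 mm toward its -x and 100 mm above; the plate reaches from y = -47 to +123 mm. It carries nipple, rails and shutter.
- greaser_stand: Wooden stand 100 x 100 x 44 mm, fixed to the bench, with a 39 mm hole through its middle in which the greaser stands; origin at the centre of its underside.
- bearing: Bystander, to be left alone: steel ball bearing, 72 mm across, 18 mm thick, lying flat; origin at the centre of its underside.
- elbow_fitting: Bystander, to be left alone: black hydraulic elbow with yellow-zinc nuts, 63 x 82 x 44 mm; origin under its centre.
- spanner_19: Bystander, to be left alone: chrome spanner, 199 mm long, 38 mm wide, 8 mm thick, lying along its y axis; origin under its centre.
- screwdriver_2: Bystander, to be left alone: screwdriver with red handle, 224 mm long along its y axis, 27 mm thick; origin under its centre.

How it is judged:
On the way, in this order (a step that is already met when the one before it is completed fails the run):
1. the shutter stands at its end stop, fully open (value of joint shutter above 0.052 m), for 0.2 s.
2. the held greaser is snapped squarely onto the nipple and holds its pin pressed in (value of joint check_pin above 0.0063 m and z of greaser_mouth in the frame of nipple_top below -0.02 m and angle between the z axis of greaser_mouth and the z axis of nipple_top, either way round below 0.14 rad and contact force between the fingers and greaser above 2 N and contact force between greaser and lube_block above 3 N and x of greaser_mouth in the frame of nipple_top between -0.005 and 0.005 m and y of greaser_mouth in the frame of nipple_top between -0.005 and 0.005 m), for 0.5 s.
At the end, for the whole second after the job is handed in: Fingers still grip the greaser at rest on the nipple: mouth 20 mm or more below the head top, within 5 mm of its axis, axes within 8 degrees, pin in by over 6.3 mm, 3 N or more on the block; shutter within 3 mm of its stop; no bystander moved over 20 mm (all of step 2 and value of joint shutter above 0.052 m and linear speed of greaser below 0.01 m/s); the arm keeps its last pose, push and grip.
It fails at once if a bystander is moved by more than 20 mm (distance of any of bearing, elbow_fitting, spanner_19, screwdriver_2 from where it was at the start of the episode above 0.02 m).
It also fails if it takes over 61 s, if anything falls off the work surface, if the arm or the gripper's body presses on something with over 40 N, if the wrist force passes 120 N, or if a joint passes its speed limit or range.

ROBOT

A 6-joint arm with a two-finger parallel gripper is mounted at the origin on a cart in front of the work surface, level with it; the furniture and walls round the work are solid. World frame = base frame: x ahead of the robot, y to its left, z up, the work surface at z = 0. Lengths are in m, angles in rad, forces in N, time in s.
With the tool pointing down it reaches from about 0.425 to 0.95 m from the base axis. Payload 3.5 kg.
Tool frame: the origin (TCP) lies on the centre line of the jaws, within the pads' length; the fingertips stand 17 mm ahead of it and the grasp point (between the pads) lies 2 mm behind it; z points along the fingers, y is the line along which they close (so a half turn about z gives the same grasp; the last joint's range is limited). The gripper opens to 85 mm and grips with 20 to 120 N. Pads are 22 mm wide; open, the fingers measure 114 mm over their backs; the gripper's body (76 mm by 85 mm) begins 54 mm behind the grasp point. The pads swing forward as they close: fully open they stand 13 mm farther back than shut.
Start: joints at [-1.304, 0.286, 1.577, -0, 1.279, -0.15], TCP at [0.273, -0.617, 0.248] pointing down, gripper open.
Joint ranges: [-2.77, 2.77], [-0.9, 2.22], [0.21, 2.48], [-1.53, 4.67], [0.24, 2.81], [-2.84, 2.84]. Speed limits (rad/s): [2.79, 2.79, 3.14, 3.14, 3.14, 3.14].

INTERFACE

Orientations are given as a unit quaternion [x, y, z, w].
In Python, from plant import ctrl gives the robot as it stands. The module is installed in compiled form; this text tells all that it offers.
- The arm moves only by the tool drive_tool, never from a script. Its argument "moves" is a list of rows, each a list of 3 entries, a list of its own where there are three numbers: the turn, a rotation vector about the tool's x, y, z in rad, then the shift along the tool's x, y, z in m, then the finger opening in m, from 0 to 0.0854. A call has 1 to 5 rows; each row shifts and turns the commanded pose from where the row before left it, along the tool's axes as they then stand; what a row does not reach is not made up. A row lasts 1/8 s, in which the tool goes at most 62.5 mm and 10.7 degrees, less where a joint would pass 70% of its speed; a pose out of reach is approached as far as the arm can. A call with a gripper value outside its range is refused whole. The fingers move at their own pace and stop on an object; "grip_force" is the grip in N (left out, the last holds). Time passes only in rows, so rows that do not move let the fingers close. It gives the time, the measured TCP pose, the force, the opening and the grip force at its end, in the units of the state.
- ctrl.get_state(): the state, without advancing time (a new reading comes with each control period).
- ctrl.read_camera(name): name is "scene" or "side" or "wrist"; returns a dict with "image" (400x640x3 uint8, red, green, blue), "fx", "fy", "cx", "cy" (pixels), "R" (3x3) and "t" (3): a world point X has camera coordinates R X + t. Camera axes: x right, y down, z forward; pixel columns grow to the right and rows downward; lengths in m; the calibration is good to about 2 mm. The wrist camera is an equidistant fisheye: a pixel r from the principal point sees the ray r / f radians off the axis. A picture is of the moment at which its call begins. There is no depth.
- ctrl.sign_off(): hands the job in; it is judged then, once.
The state is a dict: "time": time; "qpos": joint angles; "dq": joint speeds; "joint_efforts": joint torques, N m; "eef_pos": TCP position; "tcp_rot": TCP orientation; "contact_force": force on the tool from outside, world axes, zero at the start; "wrist_torque": the same for the moment, N m; "opening": opening from 0.0 (shut) to 1.0 (fully open); "finger_force": force on a finger pad.
Only numpy, scipy, OpenCV 4.12 (cv2) and the standard library are available. Lean on these libraries where they do the work, as an engineer would, in place of code of your own. Each camera call takes 0.05 s, during which the arm holds its last target. There are 200 camera calls.

## Working session

There is one attempt and no reset: what is moved stays moved. The work goes in short steps, Python scripts to look and compute and a tool call to move; the robot and the scene stay as the last step left them, time stands still between calls to the robot, and variables do not carry over. Pictures are saved under pics/ and viewed, at most 10 in all, crops included, and the job is handed in when it is done.

Besides the shell and the picture viewer there is one more tool, called after ">>>" as name(argument=value, ...), one argument or row to a line, values as JSON. drive_tool: Moves the arm, as the interface text tells. Its arguments: {"type":"object","properties":{"moves":{"type":"array","items":{"type":"array"}},"grip_force":{"type":"number"}},"required":["moves"]}

```bash
mkdir -p pics
cat > h.py <<'E'
import numpy as np, cv2, json
from plant import ctrl
from scipy.spatial.transform import Rotation as R
def snap(n):
    c=ctrl.read_camera(n); return c
def save(c,f,box=None,s=1):
    im=c["image"][:,:,::-1]
    if box: im=im[box[1]:box[3],box[0]:box[2]]
    cv2.imwrite("pics/"+f,cv2.resize(im,None,fx=s,fy=s,interpolation=cv2.INTER_CUBIC))
E
python3 - <<'E'
from h import *
import pickle
for n in ["scene","side","wrist"]:
    c=snap(n); save(c,n+"0.png"); pickle.dump(c,open(n+"0.pkl","wb")); print(n,c["fx"],c["fy"],c["cx"],c["cy"],(-np.array(c["R"]).T@c["t"]).round(3),np.array(c["R"]).round(3).tolist())
print(ctrl.get_state())
E
```

```text
scene 434.8975460755172 434.8975460755172 321.4323866652312 198.90123390887908 [ 1.591 -0.707  1.117] [[0.566, 0.824, 0.001], [0.53, -0.364, -0.766], [-0.631, 0.434, -0.643]]
side 362.777856995665 362.777856995665 315.27954749062997 199.82301181524593 [0.544 0.817 0.655] [[-0.999, -0.04, -0.02], [-0.005, 0.545, -0.838], [0.045, -0.837, -0.545]]
wrist 309.70691628693146 309.70691628693146 321.5588285395298 197.24681442001977 [ 0.349 -0.584  0.373] [[0.405, -0.914, -0.002], [-0.866, -0.384, 0.32], [-0.293, -0.128, -0.948]]
{'time': 0.15, 'qpos': array([-1.30401581e+00,  2.87008402e-01,  1.57784260e+00,  2.17597278e-05,
        1.27859884e+00, -1.49986000e-01]), 'dq': array([-0.00108128, -0.00156429, -0.00501093,  0.00010137,  0.00031902,
       -0.00128246]), 'joint_efforts': array([ 7.29955718e-04, -4.06600857e+01, -2.93143719e+01, -1.64094213e-04,
        3.90642046e-03, -4.82464500e-06]), 'eef_pos': array([ 0.27315636, -0.61673646,  0.24723306]), 'tcp_rot': array([ 9.78366890e-01,  2.06875242e-01, -4.37982593e-05, -9.27614897e-04]), 'contact_force': array([-1.6786623 , -0.83168924, -0.05037019]), 'wrist_torque': array([ 0.01737206, -0.0215159 , -0.00881424]), 'finger_force': 0.0, 'opening': 0.9958443654373446}
```

View pics/scene0.png

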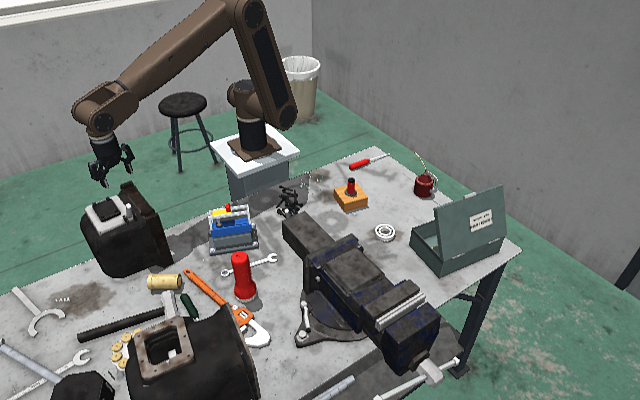

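View pics/side0.png

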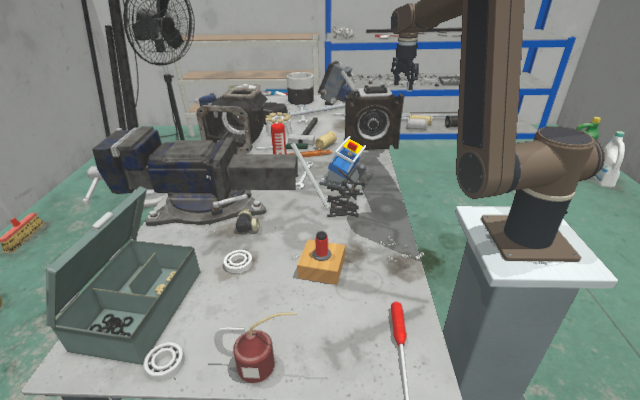

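The scene view shows the block at about (232,230), its red grip at (228,208) and the greaser in its stand at (350,195). The side view shows the greaser at (321,250) and the block at (347,160). I'll enlarge both.

Run:
```python
from h import *
import pickle
a=pickle.load(open("scene0.pkl","rb"))["image"][:,:,::-1]; b=pickle.load(open("side0.pkl","rb"))["image"][:,:,::-1]
def cr(im,x0,y0,w,h,s): return cv2.resize(im[y0:y0+h,x0:x0+w],(w*s,h*s),interpolation=cv2.INTER_CUBIC)
top=np.hstack([cr(a,200,195,66,60,6),cr(a,325,165,66,60,6)])
bot=np.hstack([cr(b,315,130,66,50,6),cr(b,290,225,66,50,6)])
cv2.imwrite("pics/crop1.png",np.vstack([top,bot])[:600])
```

```text
(no output)
```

View pics/crop1.png

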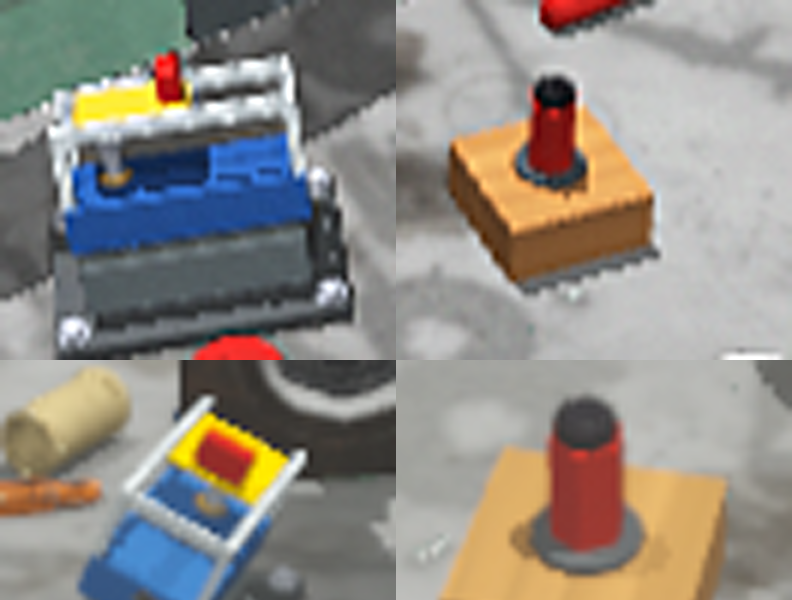

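```bash
cat > fit.py <<'E'
from h import *
import pickle
from scipy.optimize import least_squares
S=pickle.load(open("scene0.pkl","rb")); D=pickle.load(open("side0.pkl","rb"))
def proj(c,X):
    p=np.array(c["R"])@X+np.array(c["t"]).ravel(); return np.array([c["fx"]*p[0]/p[2]+c["cx"],c["fy"]*p[1]/p[2]+c["cy"]])
def nip(p):
    return np.array([p[0],p[1],.1]),(R.from_euler("z",p[2])*R.from_euler("y",-22,degrees=True)).as_matrix()
sc=lambda u,v:np.array([200+u/6,195+v/6]); sd=lambda u,v:np.array([315+u/6,130+(v-360)/6])
s2=lambda u,v:np.array([325+(u-396)/6,165+v/6]); d2=lambda u,v:np.array([290+(u-396)/6,225+(v-360)/6])
ob=[(S,(33,-30,15),sc(52,133)),(S,(33,108,15),sc(302,103)),(S,(-33,-30,15),sc(72,95)),(S,(-33,108,15),sc(292,62)),
(D,(33,-30,15),sd(210,402)),(D,(33,108,15),sd(128,493)),(D,(-33,-30,15),sd(302,456)),(D,(-33,108,15),sd(236,550))]
gr=[(S,sc(169,77)),(D,sd(225,452))]
def f(p):
    o,M=nip(p); r=[proj(c,o+M@np.array(q)/1e3)-m for c,q,m in ob]
    r+=[proj(c,o+M@np.array([0,.035+p[3],.029]))-m for c,m in gr]
    return np.concatenate(r)
if __name__=="__main__":
    s=least_squares(f,[.5,-.2,-.5,.006],loss="soft_l1"); print(s.x,s.fun.round(1))
    def g(p): return np.concatenate([proj(S,np.r_[p[:2],p[2]+.1119])-s2(553,90),proj(D,np.r_[p[:2],p[2]+.1119])-d2(587,416),
      proj(S,np.r_[p[:2],p[2]+.045])-s2(551,166),proj(D,np.r_[p[:2],p[2]+.045])-d2(587,535)])
    q=least_squares(g,[.5,.2,0]); print("greaser",q.x,q.fun.round(1))
    def h(p):
        y=p[2]; M=R.from_euler("z",y).as_matrix()
        return np.concatenate([proj(S,np.r_[p[:2],0]+M@np.array([a*.05,b*.05,.044]))-m for a,b,m in [(1,-1,s2(514,232)),(-1,-1,s2(450,140)),(1,1,s2(655,195))]])
    q=least_squares(h,[.5,.2,0]); print("stand",q.x,q.fun.round(1))
E
python3 fit.py
```

```text
[ 0.46882774 -0.37027062 -0.37527892  0.00210651] [-0.3 -0.3 -0.9 -1.4 -3.  -0.2 -0.3 -0.4 -0.8  0.8 -1.   1.2 -0.2  0.7
 -1.7  1.5 -0.4 -0.8  0.1  1.1]
greaser [ 0.56805066  0.13028489 -0.00214544] [-0.6 -1.1 -0.6 -0.2 -1.  -0.1 -0.4  1. ]
stand [ 0.57300427  0.13189563 -0.21684496] [-0.1  0.   0.1  0.1  0.  -0.1]
```

The fit gives the nipple at (0.469,-0.370) with yaw about -0.375, the shutter about 2 mm open, and the greaser at (0.568,0.131). I'll make a plan helper and move above the shutter grip.

```bash
cat >> h.py <<'E'
NP=[.4688,-.3703,-.3753]
def nip(p=NP):
    return np.array([p[0],p[1],.1]),(R.from_euler("z",p[2])*R.from_euler("y",-22,degrees=True)).as_matrix()
def toolM(M,phi=0):  # tool z opposite M's z, tool x at angle phi from M's x
    c,s=np.cos(phi),np.sin(phi); return M@np.array([[c,s,0],[s,-c,0],[0,0,-1]])
def pose():
    s=ctrl.get_state(); return s["eef_pos"],R.from_quat(s["tcp_rot"])
def plan(P,M,n,start=None):
    p,r=start or pose(); T=R.from_matrix(M); rv=(r.inv()*T).as_rotvec()
    print("total",np.linalg.norm(rv).round(3),np.linalg.norm(P-p).round(3))
    for i in range(n):
        ri=r*R.from_rotvec(rv*i/n); print([(rv/n).round(4).tolist(),ri.inv().apply((P-p)/n).round(4).tolist()])
    return P,T
E
python3 - <<'E'
from h import *
o,M=nip(); g=o+M@np.array([0,.037,.029])
P=g+M@np.array([0,0,.085]); print(P,M@[0,0,1])
plan(P,toolM(M),5)
E
```

```text
[ 0.44262964 -0.32022164  0.20569896] [-0.34853311  0.13731267  0.92718385]
total 0.876 0.344
[[-0.0308, 0.0728, 0.1564], [0.055, -0.0405, 0.0084]]
[[-0.0308, 0.0728, 0.1564], [0.0473, -0.0488, 0.0108]]
[[-0.0308, 0.0728, 0.1564], [0.0383, -0.0559, 0.0123]]
[[-0.0308, 0.0728, 0.1564], [0.0281, -0.0615, 0.0129]]
[[-0.0308, 0.0728, 0.1564], [0.0173, -0.0654, 0.0126]]
```

>>> drive_tool(
  moves=[
    [[-0.031,0.073,0.156],[0.05,-0.036,0.004],0.085],
    [[-0.031,0.073,0.156],[0.043,-0.044,0.008],0.085],
    [[-0.031,0.073,0.156],[0.035,-0.05,0.011],0.085],
    [[-0.031,0.073,0.156],[0.025,-0.055,0.012],0.085],
    [[-0.031,0.073,0.156],[0.016,-0.059,0.012],0.085],
  ],
)

```text
time: 0.78
eef_pos: [0.428, -0.3493, 0.2146]
tcp_rot: [0.964, -0.185, 0.19, 0.037]
contact_force: [1.0, -0.1, 0.4]
opening: 0.995
finger_force: 0.0
```

Run:
```python
from h import *
import pickle
c=snap("wrist"); save(c,"wrist1.png"); pickle.dump(c,open("w1.pkl","wb"))
o,M=nip(); print(pose()[0])
plan(o+M@np.array([0,.037,.029+.085]),toolM(M),2)
def pf(X):
    p=np.array(c["R"])@X+np.array(c["t"]).ravel(); r=np.hypot(p[0],p[1]); k=c["fx"]*np.arctan2(r,p[2])/r
    return (k*p[:2]+[c["cx"],c["cy"]]).round(1)
print("grip top",pf(o+M@np.array([0,.037,.04])),"grip",pf(o+M@np.array([0,.037,.029])),"rails",[pf(o+M@np.array(q)/1e3) for q in [(33,-30,20),(33,108,20),(-33,-30,20),(-33,108,20)]])
```

```text
[ 0.42858516 -0.3410315   0.2106117 ]
total 0.009 0.026
[[-0.0036, 0.0001, -0.003], [0.0015, -0.0122, 0.0034]]
[[-0.0036, 0.0001, -0.003], [0.0016, -0.0122, 0.0033]]
grip top [276.9 214.2] grip [278.8 209. ] rails [array([366.2, 163.9]), array([192.4, 166.4]), array([362.8, 241.9]), array([202.5, 240.7])]
```

View pics/wrist1.png

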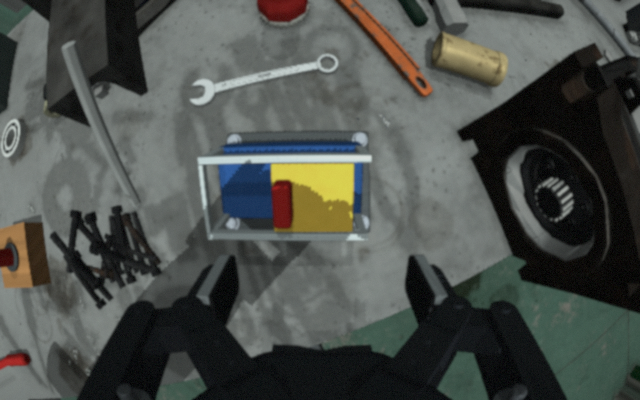

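The wrist view shows the rails' ends at (200,160), (371,158), (211,237) and (369,237), with the grip at (282,204). That is about 5 px from the prediction, so I'll refine from this view.

```bash
cat > fit2.py <<'E'
from h import *
import pickle
from scipy.optimize import least_squares
c=pickle.load(open("w1.pkl","rb"))
def pf(X,c=c):
    p=np.array(c["R"])@X+np.array(c["t"]).ravel(); r=np.hypot(p[0],p[1]); k=c["fx"]*np.arctan2(r,p[2])/r
    return k*p[:2]+[c["cx"],c["cy"]]
E
python3 - <<'E'
from fit2 import *
ob=[((33,-30,18),(371,158)),((33,108,18),(199,160)),((-33,-30,18),(369,237)),((-33,108,18),(210,237))]
def f(p):
    o,M=nip(p); return np.concatenate([pf(o+M@np.array(q)/1e3)-m for q,m in ob]+[pf(o+M@np.array([0,.035+p[3],.033]))-(282,204)])
s=least_squares(f,NP+[.002]); print(s.x,s.fun.round(1))
o,M=nip(s.x); P=o+M@np.array([0,.035+s.x[3],.029+.012])
print(pose()[0]); plan(P+M@[0,0,.06],toolM(M),1); plan(P,toolM(M),2)
E
```

```text
[ 0.47079189 -0.37660687 -0.37128364  0.00425262] [ 1.2 -0.1  0.1  1.1 -0.2 -1.4 -1.2 -1.4  0.   1.5]
[ 0.42858516 -0.3410315   0.2106117 ]
total 0.011 0.031
[[-0.0058, 0.0001, -0.0097], [0.0068, -0.0214, 0.0212]]
total 0.011 0.084
[[-0.0029, 0.0001, -0.0048], [0.0034, -0.0105, 0.0406]]
[[-0.0029, 0.0001, -0.0048], [0.0035, -0.0106, 0.0406]]
```

>>> drive_tool(
  moves=[
    [[-0.006,0,-0.01],[0.007,-0.021,0.015],0.05],
    [[0,0,0],[0,0,0],0.04],
    [[0,0,0],[0,0,0.03],0.04],
    [[0,0,0],[0,0,0.03],0.04],
    [[0,0,0],[0,0,0.005],0.03],
  ],
)

```text
time: 1.45
eef_pos: [0.4682, -0.3449, 0.1413]
tcp_rot: [0.965, -0.178, 0.186, 0.039]
contact_force: [0.0, 1.3, 1.1]
opening: 0.35
finger_force: 0.8
```

>>> drive_tool(
  moves=[
    [[0,0,0],[0,0,0],0.012],
    [[0,0,0],[0,0,0],0.012],
    [[0,0,0],[0,0,0],0.012],
  ],
  grip_force=20,
)

```text
time: 1.82
eef_pos: [0.4703, -0.3382, 0.142]
tcp_rot: [0.966, -0.179, 0.187, 0.032]
contact_force: [11.4, 19.1, -1.0]
opening: 0.157
finger_force: 22.7
```

Run:
```python
from h import *
c=snap("wrist"); save(c,"wrist2.png",(160,100,480,340),2); print(ctrl.get_state()["contact_force"],pose()[0])
```

```text
[12.56268104 19.72290685 -0.80585675] [ 0.47030222 -0.33818842  0.14200388]
```

View pics/wrist2.png

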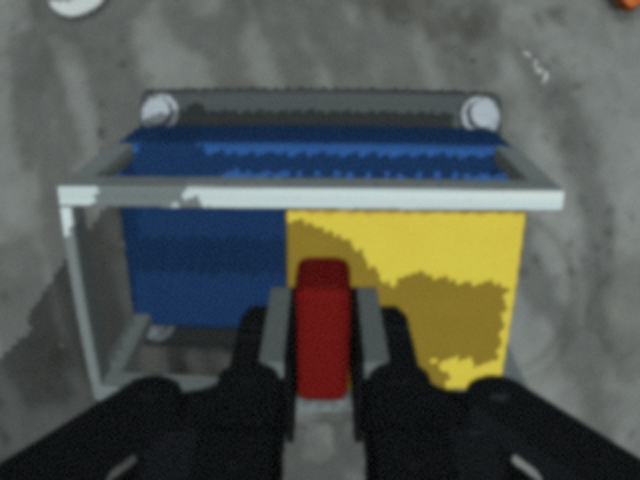

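The shutter grip is held between the pads, seen at (323,330) in the crop. Now I'll drag it towards +y, which is the tool's -y.

>>> drive_tool(
  moves=[
    [[0,0,0],[0,-0.015,0],0.01],
    [[0,0,0],[0,-0.015,0],0.01],
    [[0,0,0],[0,-0.015,0],0.01],
    [[0,0,0],[0,-0.01,0],0.01],
    [[0,0,0],[0,0,0],0.01],
  ],
)

```text
time: 2.5
eef_pos: [0.4884, -0.2925, 0.1419]
tcp_rot: [0.965, -0.178, 0.187, 0.039]
contact_force: [1.1, 2.2, -8.2]
opening: 0.16
finger_force: 22.7
```

>>> drive_tool(
  moves=[
    [[0,0,0],[0,-0.005,0],0.01],
    [[0,0,0],[0,-0.003,0],0.01],
    [[0,0,0],[0,0,0],0.01],
  ],
)

```text
time: 2.88
eef_pos: [0.491, -0.2864, 0.142]
tcp_rot: [0.965, -0.178, 0.187, 0.041]
contact_force: [-3.4, -2.8, -10.5]
opening: 0.158
finger_force: 22.9
```

>>> drive_tool(
  moves=[
    [[0,0,0],[0,-0.004,0],0.01],
    [[0,0,0],[0,-0.002,0],0.01],
    [[0,0,0],[0,0,0],0.01],
  ],
)

```text
time: 3.25
eef_pos: [0.4913, -0.2858, 0.1419]
tcp_rot: [0.965, -0.177, 0.186, 0.046]
contact_force: [-13.8, -19.4, -13.5]
opening: 0.156
finger_force: 24.2
```

>>> drive_tool(
  moves=[
    [[0,0,0],[0,0.004,0],0.03],
    [[0,0,0],[0,0,0],0.04],
    [[0,0,0],[0,0,-0.05],0.04],
    [[0,0,0],[0,0.04,-0.04],0.06],
    [[0,0,0],[0,0.03,0],0.06],
  ],
)

```text
time: 3.88
eef_pos: [0.4382, -0.3395, 0.2346]
tcp_rot: [0.964, -0.176, 0.193, 0.045]
contact_force: [0.2, -0.4, 0.0]
opening: 0.704
finger_force: 0.0
```

>>> drive_tool(
  moves=[
    [[0,0,0],[0,0,0],0.08],
    [[0,0,0],[0,0,0],0.085],
  ],
)

```text
time: 4.12
eef_pos: [0.4367, -0.3364, 0.2276]
tcp_rot: [0.965, -0.177, 0.188, 0.041]
contact_force: [0.4, -0.4, -1.2]
opening: 0.991
finger_force: 0.0
```

Run:
```python
from h import *
import pickle
c=snap("wrist"); pickle.dump(c,open("w2.pkl","wb")); save(c,"wrist3.png",(180,100,440,300),3)
yx=R.from_euler("z",-.376).apply([0,1,0])
for T,a in (((.4703,-.3382,.142),.035),((.4913,-.2858,.142),.090)): print(np.dot(T,yx)-a)
for p in ((.4688,-.3703,0),(.4708,-.3766,0)): print(np.dot(p,yx))
p,r=pose(); print(p,r.as_matrix().round(3).tolist())
```

```text
-0.17687814507138835
-0.17542750281805694
-0.1722864717340284
-0.17741195359759526
[ 0.43666533 -0.33595353  0.22696847] [[0.867, -0.357, 0.349], [-0.327, -0.934, -0.145], [0.377, 0.012, -0.926]]
```

View pics/wrist3.png

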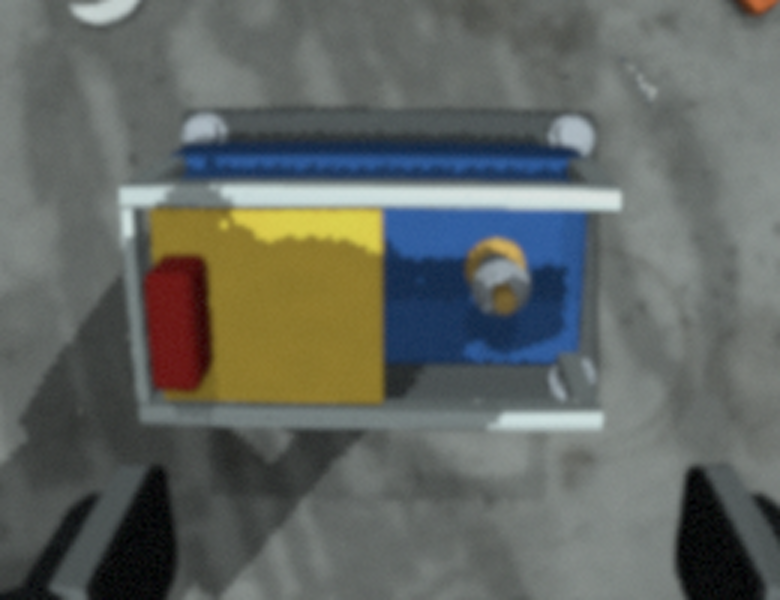

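The view shows the shutter open. The nipple head is at about (501,286) in the crop and the pin tip at (504,298). I'll refit the nipple from these.

Run:
```python
from fit2 import *
c2=pickle.load(open("w2.pkl","rb")); k=lambda u,v:np.array([180+u/3,100+v/3])
ob=[((33,-30,20),k(621,198)),((33,108,20),k(120,196)),((-33,-30,20),k(604,420)),((-33,108,20),k(140,414)),((0,0,10),k(504,298)),((0,0,-2),k(501,284)),((0,90,40),k(175,330))]
def f(p,w=1):
    o,M=nip(p); return np.concatenate([pf(o+M@np.array(q)/1e3+[0,0,p[3]],c2)-m for q,m in ob]+[[p[3]*200]])
s=least_squares(f,NP+[0]); print(s.x,s.fun.round(1))
yx=R.from_euler("z",s.x[2]).apply([0,1,0]); print(np.dot(yx[:2],s.x[:2]))
s=least_squares(lambda p:f(np.r_[p,0]),NP); print(s.x,s.fun.round(1))
# plan to greaser
Mg=R.from_euler("z",-.217).as_matrix()
plan(np.array([.570,.131,.25]),toolM(Mg,0),10)
```

```text
[ 0.47181415 -0.3763758  -0.37356713 -0.00141775] [ 0.2 -0.1  0.1 -0.4 -0.1 -1.1  0.2 -0.9  0.3  0.5  0.1  0.8 -0.8  1.1
 -0.3]
-0.17823440301987034
[ 0.47173236 -0.37639792 -0.37356814] [ 0.6 -0.3 -0.3 -0.6  0.3 -0.9 -0.2 -0.7  0.5  0.4  0.3  0.8 -1.2  1.2
  0. ]
total 0.413 0.486
[[0.004, -0.0385, -0.0144], [-0.0028, -0.0483, -0.0043]]
[[0.004, -0.0385, -0.0144], [-0.0023, -0.0484, -0.004]]
[[0.004, -0.0385, -0.0144], [-0.0017, -0.0484, -0.0037]]
[[0.004, -0.0385, -0.0144], [-0.0012, -0.0485, -0.0034]]
[[0.004, -0.0385, -0.0144], [-0.0006, -0.0485, -0.0032]]
[[0.004, -0.0385, -0.0144], [-0.0, -0.0485, -0.003]]
[[0.004, -0.0385, -0.0144], [0.0006, -0.0485, -0.0028]]
[[0.004, -0.0385, -0.0144], [0.0012, -0.0485, -0.0027]]
[[0.004, -0.0385, -0.0144], [0.0018, -0.0485, -0.0025]]
[[0.004, -0.0385, -0.0144], [0.0024, -0.0485, -0.0024]]
```

>>> drive_tool(
  moves=[
    [[0.005,-0.048,-0.018],[-0.003,-0.06,-0.005],0.085],
    [[0.005,-0.048,-0.018],[-0.002,-0.06,-0.005],0.085],
    [[0.005,-0.048,-0.018],[-0.002,-0.06,-0.004],0.085],
    [[0.005,-0.048,-0.018],[-0.001,-0.06,-0.004],0.085],
    [[0.005,-0.048,-0.018],[0,-0.06,-0.004],0.085],
  ],
)

```text
time: 4.8
eef_pos: [0.5202, -0.0449, 0.2412]
tcp_rot: [0.988, -0.134, 0.071, 0.015]
contact_force: [0.2, -1.2, -0.0]
opening: 0.997
finger_force: 0.0
```

>>> drive_tool(
  moves=[
    [[0.005,-0.048,-0.018],[0,-0.06,-0.003],0.085],
    [[0.005,-0.048,-0.018],[0.001,-0.06,-0.003],0.085],
    [[0.005,-0.048,-0.018],[0.002,-0.055,-0.003],0.085],
    [[0,0,0],[0,0,0],0.085],
    [[0,0,0],[0,0,0],0.085],
  ],
)

```text
time: 5.42
eef_pos: [0.5657, 0.1215, 0.2481]
tcp_rot: [0.994, -0.108, -0.0, 0.0]
contact_force: [-0.4, -0.2, 0.2]
opening: 0.998
finger_force: 0.0
```

Run:
```python
from fit2 import *
c=snap("wrist"); pickle.dump(c,open("w3.pkl","wb")); 
u=pf(np.array([.57,.131,.1]),c).astype(int); print(u)
x0,y0=max(u[0]-65,0),max(u[1]-50,0); print(x0,y0); save(c,"wrist4.png",(x0,y0,x0+130,y0+100),6)
print(pose()[0])
```

```text
[310 184]
245 134
[0.56568499 0.12073422 0.24829266]
```

View pics/wrist4.png

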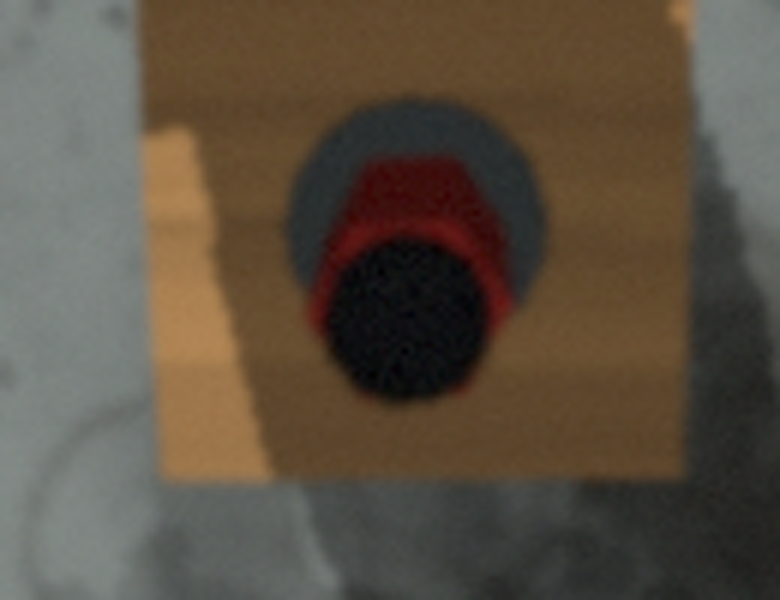

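The greaser's cap is at (408,320) in the crop and its flange at (417,227). The hexagon's flats face the tool's ±x, so I need a 30° turn for the grasp.

Run:
```python
from fit2 import *
c=pickle.load(open("w3.pkl","rb")); k=lambda u,v:np.array([245+u/6,134+v/6])
f=lambda p:np.concatenate([pf(np.r_[p[:2],.112],c)-k(408,320),pf(np.r_[p[:2],.05],c)-k(417,227)])
s=least_squares(f,[.57,.13]); print(s.x,s.fun.round(1)); G=s.x
p,r=pose(); print(ctrl.get_state()["qpos"].round(3))
# image direction of tool axes / hex yaw
for a in (0,1):
    d=r.as_matrix()[:,a]*.02; print(a,(pf(np.r_[G,.1]+d,c)-pf(np.r_[G,.1],c)).round(1))
Mg=R.from_euler("z",-.217).as_matrix()
for phi in (-np.pi/6,np.pi/6):
    P=np.r_[G,.145]; plan(P,toolM(Mg,phi),4)
```

```text
[0.56987215 0.12807269] [ 0.   0.6 -0.  -0.7]
[ 3.500e-02  7.500e-02  1.819e+00 -1.000e-03  1.248e+00  1.825e+00]
0 [ -0.1 -21.2]
1 [21.7  0. ]
total 0.522 0.104
[[0.0002, -0.0, 0.1306], [0.0006, -0.002, 0.0258]]
[[0.0002, -0.0, 0.1306], [0.0004, -0.0021, 0.0258]]
[[0.0002, -0.0, 0.1306], [0.0001, -0.0021, 0.0258]]
[[0.0002, -0.0, 0.1306], [-0.0002, -0.0021, 0.0258]]
total 0.525 0.104
[[0.0002, 0.0001, -0.1312], [0.0006, -0.002, 0.0258]]
[[0.0002, 0.0001, -0.1312], [0.0009, -0.0019, 0.0258]]
[[0.0002, 0.0001, -0.1312], [0.0011, -0.0018, 0.0258]]
[[0.0002, 0.0001, -0.1312], [0.0014, -0.0016, 0.0258]]
```

>>> drive_tool(
  moves=[
    [[0,0,-0.14],[0.001,-0.002,0.026],0.085],
    [[0,0,-0.14],[0.001,-0.002,0.026],0.085],
    [[0,0,-0.14],[0.001,-0.002,0.026],0.085],
    [[0,0,-0.14],[0.001,-0.002,0.026],0.07],
    [[0,0,0],[0,0,0],0.06],
  ],
)

```text
time: 6.1
eef_pos: [0.5683, 0.1273, 0.1424]
tcp_rot: [0.986, 0.168, -0.002, 0.0]
contact_force: [0.2, 0.2, -0.2]
opening: 0.702
finger_force: 0.0
```

Run:
```python
from h import *
p,r=pose(); print(p,r.inv().apply(np.array([.5699,.1281,.071])-p),r.as_matrix()[:,2])
```

```text
[0.56828464 0.12726645 0.14235947] [ 0.00214885 -0.0001928   0.07135   ] [-4.87679714e-03 -8.53067354e-04 -9.99987744e-01]
```

>>> drive_tool(
  moves=[
    [[0,0.005,0],[0.002,0,0.03],0.06],
    [[0,0,0],[0,0,0.03],0.06],
    [[0,0,0],[0,0,0.012],0.06],
    [[0,0,0],[0,0,0],0.045],
    [[0,0,0],[0,0,0],0.03],
  ],
  grip_force=100,
)

```text
time: 6.72
eef_pos: [0.5737, 0.1292, 0.0747]
tcp_rot: [0.986, 0.169, 0.004, -0.0]
contact_force: [-0.3, 1.0, 0.4]
opening: 0.356
finger_force: 0.6
```

>>> drive_tool(
  moves=[
    [[0,0,0],[0,0,0],0.015],
    [[0,0,0],[0,0,0],0.015],
    [[0,0,0],[0,0,0],0.015],
  ],
  grip_force=100,
)

```text
time: 7.1
eef_pos: [0.5738, 0.1296, 0.075]
tcp_rot: [0.985, 0.17, 0.004, -0.0]
contact_force: [-1.9, 1.3, 6.6]
opening: 0.313
finger_force: 98.7
```

>>> drive_tool(
  moves=[
    [[0,0,0],[0,0,-0.01],0.015],
    [[0,0,0],[0,0,-0.04],0.015],
    [[0,0,0],[0,0,-0.05],0.015],
    [[0,0,0],[0,0,-0.04],0.015],
    [[0,0,0],[0,0,0],0.015],
  ],
)

```text
time: 7.72
eef_pos: [0.5738, 0.129, 0.2174]
tcp_rot: [0.985, 0.17, 0.007, 0.001]
contact_force: [-0.3, -0.4, -1.9]
opening: 0.314
finger_force: 100.4
```

```bash
cat >> h.py <<'E'
NB=[.4717,-.3764,-.3736]
PHI=.45
def tgt(h,off,phi=PHI):  # mouth h above nipple_top along z; off = mouth in tool frame
    o,M=nip(NB); T=toolM(M,phi); return o+M@np.array([0,0,h])-T@np.array(off),T
E
python3 - <<'E'
from fit2 import *
rg=R.from_quat([.985,.17,.004,0]); print(rg.inv().apply(np.array([.5699,.1281,.002])-[.5738,.1296,.075]))
st=ctrl.get_state(); print(st["finger_force"],st["opening"],st["contact_force"],pose()[0],st["qpos"].round(2))
P,T=tgt(.045,[-.003,0,.073]); plan(P,T,10)
c=snap("wrist"); pickle.dump(c,open("w4.pkl","wb")); save(c,"wrist5.png",(220,160,420,300),4)
E
```

```text
[-4.75277774e-03  6.62719276e-06  7.29648618e-02]
100.37149535492063 0.3143626503540039 [-0.28804515 -0.43991087 -1.87324677] [0.57380148 0.12896468 0.21737944] [0.05 0.12 1.83 0.   1.18 1.28]
total 0.455 0.509
[[-0.021, 0.0308, 0.0261], [-0.0296, 0.0414, 0.0005]]
[[-0.021, 0.0308, 0.0261], [-0.0285, 0.0421, 0.0004]]
[[-0.021, 0.0308, 0.0261], [-0.0274, 0.0428, 0.0005]]
[[-0.021, 0.0308, 0.0261], [-0.0263, 0.0435, 0.0005]]
[[-0.021, 0.0308, 0.0261], [-0.0252, 0.0442, 0.0007]]
[[-0.021, 0.0308, 0.0261], [-0.0241, 0.0448, 0.0008]]
[[-0.021, 0.0308, 0.0261], [-0.0229, 0.0454, 0.0011]]
[[-0.021, 0.0308, 0.0261], [-0.0218, 0.046, 0.0013]]
[[-0.021, 0.0308, 0.0261], [-0.0206, 0.0465, 0.0017]]
[[-0.021, 0.0308, 0.0261], [-0.0194, 0.047, 0.002]]
```

View pics/wrist5.png

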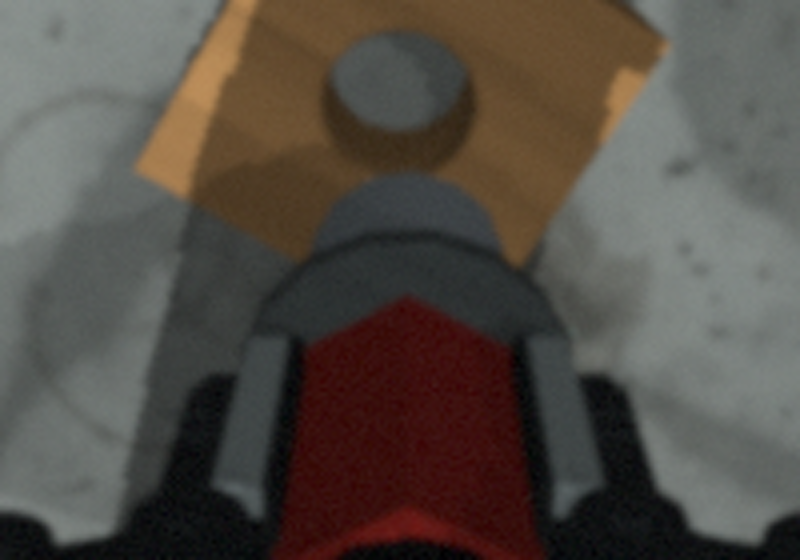

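The greaser sits squarely between the pads on its flats. Its nose rim front is at (405,172) in the crop and its flange front at (405,232). I'll estimate the axis offset in the tool from those.

Run:
```python
from fit2 import *
c=pickle.load(open("w4.pkl","rb")); p,r=pose(); t=np.linspace(-1.2,1.2,121)
def top(a,z,rad): return min(pf(p+r.apply([a+rad*np.cos(x),rad*np.sin(x),z]),c)[1] for x in t)
f=lambda q:[top(q[0],q[1],.017)-203,min(top(q[0],q[1]-.042,.024),top(q[0],q[1]-.048,.024))-218]
s=least_squares(f,[-.003,.073]); print(s.x,s.fun)
print(pf(p+r.apply([-.004,0,.073]),c), [f([a,.073]) for a in (-.006,-.004,-.002,0)])
```

```text
[0.00190651 0.05304309] [-2.84217094e-12  3.26849658e-12]
[320.50892308 224.01542466] [[np.float64(1.182312910347349), np.float64(-0.38849190884343443)], [np.float64(-1.536149612366188), np.float64(-3.7096546751932067)], [np.float64(-4.271270581412864), np.float64(-7.059123773082689)], [np.float64(-7.022773070917481), np.float64(-10.436469173643445)]]
```

Run:
```python
from h import *
P,T=tgt(.085,[-.005,0,.073]); plan(P,T,10)
```

```text
total 0.459 0.507
[[-0.0211, 0.0314, 0.0261], [-0.0304, 0.0405, -0.0036]]
[[-0.0211, 0.0314, 0.0261], [-0.0292, 0.0413, -0.0036]]
[[-0.0211, 0.0314, 0.0261], [-0.028, 0.0422, -0.0036]]
[[-0.0211, 0.0314, 0.0261], [-0.0268, 0.043, -0.0036]]
[[-0.0211, 0.0314, 0.0261], [-0.0255, 0.0437, -0.0035]]
[[-0.0211, 0.0314, 0.0261], [-0.0243, 0.0444, -0.0034]]
[[-0.0211, 0.0314, 0.0261], [-0.023, 0.0451, -0.0032]]
[[-0.0211, 0.0314, 0.0261], [-0.0217, 0.0458, -0.0029]]
[[-0.0211, 0.0314, 0.0261], [-0.0204, 0.0464, -0.0026]]
[[-0.0211, 0.0314, 0.0261], [-0.0191, 0.0469, -0.0022]]
```

>>> drive_tool(
  moves=[
    [[-0.021,0.031,0.026],[-0.03,0.041,-0.008],0.015],
    [[-0.021,0.031,0.026],[-0.029,0.041,-0.004],0.015],
    [[-0.021,0.031,0.026],[-0.028,0.042,-0.004],0.015],
    [[-0.021,0.031,0.026],[-0.027,0.043,-0.004],0.015],
    [[-0.021,0.031,0.026],[-0.026,0.044,-0.004],0.015],
  ],
  grip_force=110,
)

```text
time: 8.4
eef_pos: [0.4938, -0.1136, 0.2327]
tcp_rot: [0.99, 0.104, 0.086, 0.037]
contact_force: [0.5, -1.2, -2.1]
opening: 0.311
finger_force: 108.2
```

>>> drive_tool(
  moves=[
    [[-0.021,0.031,0.026],[-0.024,0.044,-0.003],0.015],
    [[-0.021,0.031,0.026],[-0.023,0.045,-0.003],0.015],
    [[-0.021,0.031,0.026],[-0.022,0.046,-0.003],0.015],
    [[-0.021,0.031,0.026],[-0.02,0.046,-0.003],0.015],
    [[-0.021,0.031,0.026],[-0.019,0.047,-0.002],0.015],
  ],
)

```text
time: 9.02
eef_pos: [0.4194, -0.354, 0.2496]
tcp_rot: [0.982, 0.037, 0.17, 0.074]
contact_force: [0.8, 0.1, -2.0]
opening: 0.312
finger_force: 108.2
```

>>> drive_tool(
  moves=[
    [[0,0,0],[0,0,0],0.015],
    [[0,0,0],[0,0,0],0.015],
  ],
)

```text
time: 9.28
eef_pos: [0.4204, -0.3527, 0.2502]
tcp_rot: [0.982, 0.038, 0.17, 0.074]
contact_force: [0.5, 0.3, -2.2]
opening: 0.319
finger_force: 108.8
```

Run:
```python
from h import *
P,T=tgt(.04,[-.005,0,.073]); plan(P,T,1); P,T=tgt(.085,[-.005,0,.073]); plan(P,T,1)
```

```text
total 0.011 0.047
[[-0.0059, 0.0093, 0.0001], [0.0005, 0.0016, 0.0474]]
total 0.011 0.003
[[-0.0059, 0.0093, 0.0001], [0.0, 0.0013, 0.0024]]
```

>>> drive_tool(
  moves=[
    [[-0.006,0.009,0],[0,0.0015,0.02],0.015],
    [[0,0,0],[0,0,0.02],0.015],
    [[0,0,0],[0,0,0.01],0.015],
    [[0,0,0],[0,0,0],0.015],
  ],
)

```text
time: 9.78
eef_pos: [0.4389, -0.3607, 0.2055]
tcp_rot: [0.981, 0.039, 0.176, 0.077]
contact_force: [-0.2, 0.1, -1.9]
opening: 0.312
finger_force: 108.8
```

Run:
```python
from fit2 import *
P,T=tgt(.02,[-.005,0,.073]); plan(P,T,1)
a,b,w=[snap(n) for n in("scene","side","wrist")]
o,M=nip(NB); p,r=pose(); m=p+r.apply([-.005,0,.073])
def pr(c,X):
    q=np.array(c["R"])@X+np.array(c["t"]).ravel(); return np.array([c["fx"]*q[0]/q[2]+c["cx"],c["fy"]*q[1]/q[2]+c["cy"]])
print("mouth in nip",M.T@(m-o),[pr(a,o),pr(a,m),pr(b,o),pr(b,m),pf(o,w),pf(m,w)])
def cr(c,x0,y0,W,H,s): return cv2.resize(c["image"][y0:y0+H,x0:x0+W,::-1],(W*s,H*s),interpolation=cv2.INTER_CUBIC)
cv2.imwrite("pics/comp.png",np.vstack([np.hstack([cr(a,195,170,65,50,6),cr(b,320,110,65,50,6)]),cr(w,190,120,260,100,3)]))
```

```text
total 0.003 0.018
[[0.0015, -0.0015, 0.0026], [-0.0015, -0.0002, 0.0184]]
mouth in nip [ 0.00340167 -0.00108416  0.04024763] [array([216.92674068, 217.57698347]), array([214.70476701, 206.99982607]), array([351.91735077, 148.10363971]), array([355.6323057 , 138.44127056]), array([318.5883975 , 208.16881397]), array([321.8715559 , 224.81570381])]
```

View pics/comp.png

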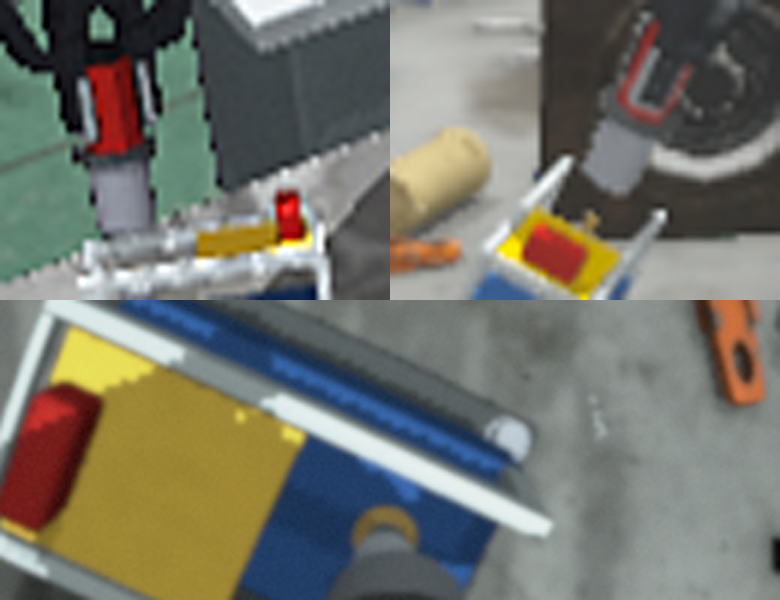

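The side view shows the nose above the pin tip at (592,214), and the wrist view shows the nose in line with the nipple. I'll recheck the settled offset.

Run:
```python
from h import *
for i in range(1):
    P,T=tgt(.015,[-.005,0,.073]); plan(P,T,1)
    o,M=nip(NB); p,r=pose(); m=p+r.apply([-.005,0,.073]); print(p,M.T@(m-o)*1e3)
```

```text
total 0.007 0.025
[[0.0055, -0.0036, 0.0024], [-0.0024, -0.0022, 0.0252]]
[ 0.43915208 -0.36219479  0.20782145] [ 3.40166817 -1.08415654 40.24762591]
```

>>> drive_tool(
  moves=[
    [[0.0055,-0.0035,0.002],[-0.0025,-0.002,0.01],0.015],
    [[0,0,0],[0,0,0.008],0.015],
    [[0,0,0],[0,0,0],0.015],
    [[0,0,0],[0,0,0],0.015],
  ],
)

```text
time: 10.42
eef_pos: [0.4427, -0.3631, 0.189]
tcp_rot: [0.981, 0.037, 0.175, 0.076]
contact_force: [-0.6, -0.5, -1.8]
opening: 0.313
finger_force: 108.8
```

```bash
cat > chk.py <<'E'
from h import *
o,M=nip(NB); p,r=pose(); m=p+r.apply([-.005,0,.073]); s=ctrl.get_state(); f=s["contact_force"]
print("mouth",(M.T@(m-o)*1e3).round(1),"F nip",(M.T@f).round(1),"tilt",np.arccos(-M[:,2]@r.as_matrix()[:,2]).round(4),"op",s["opening"],"mom",(M.T@s["wrist_torque"]).round(2))
plan(*tgt(m@M[:,2]-o@M[:,2],[-.005,0,.073]),1)
E
python3 chk.py
```

```text
mouth [-0.8 -0.3 21.5] F nip [-1.  -0.6 -1.5] tilt 0.0012 op 0.3134770889691597 mom [ 0.03  0.35 -0.02]
total 0.001 0.001
[[-0.0009, 0.0007, -0.0005], [0.0008, -0.0, -0.0]]
```

>>> drive_tool(
  moves=[
    [[0,0,0],[0.001,0,0.008],0.015],
    [[0,0,0],[0,0,0.008],0.015],
    [[0,0,0],[0,0,0.006],0.015],
    [[0,0,0],[0,0,0.004],0.015],
    [[0,0,0],[0,0,0],0.015],
  ],
)

```text
time: 11.05
eef_pos: [0.4526, -0.3663, 0.1648]
tcp_rot: [0.981, 0.037, 0.174, 0.076]
contact_force: [0.7, -0.5, -2.1]
opening: 0.312
finger_force: 108.8
```

```bash
python3 chk.py
```

```text
mouth [-0.3  0.3 -4.9] F nip [ 0.  -0.2 -2.2] tilt 0.002 op 0.3120322034067596 mom [ 0.    0.33 -0.04]
total 0.002 0.0
[[-0.0016, 0.0011, -0.0006], [0.0, 0.0003, -0.0]]
```

>>> drive_tool(
  moves=[
    [[0,0,0],[0,0,0.004],0.015],
    [[0,0,0],[0,0,0.003],0.015],
    [[0,0,0],[0,0,0.002],0.015],
    [[0,0,0],[0,0,0],0.015],
  ],
  grip_force=120,
)

```text
time: 11.55
eef_pos: [0.4558, -0.3677, 0.1573]
tcp_rot: [0.981, 0.037, 0.175, 0.076]
contact_force: [-1.3, 2.0, 0.6]
opening: 0.307
finger_force: 118.3
```

```bash
python3 chk.py
```

```text
mouth [  0.2   0.2 -13.1] F nip [-1.6  1.4  1.3] tilt 0.0012 op 0.3072066634898527 mom [ 0.21  0.58 -0.02]
total 0.001 0.0
[[-0.0011, 0.0006, -0.0002], [-0.0003, 0.0, -0.0]]
```

Contact is starting as expected, and it is well centred. I'll press on.

>>> drive_tool(
  moves=[
    [[0,0,0],[0,0,0.003],0.015],
    [[0,0,0],[0,0,0.003],0.015],
    [[0,0,0],[0,0,0.002],0.015],
    [[0,0,0],[0,0,0],0.015],
  ],
)

```text
time: 12.05
eef_pos: [0.4585, -0.3688, 0.1505]
tcp_rot: [0.981, 0.038, 0.174, 0.076]
contact_force: [-4.8, 3.6, 5.6]
opening: 0.31
finger_force: 118.8
```

```bash
python3 chk.py
```

```text
mouth [  0.4   0.2 -20.5] F nip [-3.3  1.6  7.4] tilt 0.0013 op 0.3103598900102043 mom [ 0.29  0.9  -0.03]
total 0.001 0.0
[[-0.0011, 0.0007, 0.0002], [-0.0005, -0.0001, -0.0]]
```

>>> drive_tool(
  moves=[
    [[0,0,0],[0,0,0.002],0.015],
    [[0,0,0],[0,0,0.002],0.015],
    [[0,0,0],[0,0,0],0.015],
  ],
)

```text
time: 12.42
eef_pos: [0.4597, -0.3692, 0.1481]
tcp_rot: [0.981, 0.038, 0.174, 0.075]
contact_force: [-11.6, 7.4, 12.4]
opening: 0.309
finger_force: 120.3
```

```bash
python3 chk.py
```

```text
mouth [  0.5   0.2 -23.3] F nip [-7.9  2.7 16.6] tilt 0.0027 op 0.3094448557035933 mom [0.5  1.68 0.01]
total 0.003 0.001
[[-0.0023, 0.0014, 0.0015], [-0.0007, -0.0002, -0.0]]
```

>>> drive_tool(
  moves=[
    [[0,0,0],[-0.001,-0.0005,0.002],0.015],
    [[0,0,0],[0,0,0.0015],0.015],
    [[0,0,0],[0,0,0],0.015],
  ],
)

```text
time: 12.8
eef_pos: [0.46, -0.3694, 0.1479]
tcp_rot: [0.981, 0.04, 0.174, 0.075]
contact_force: [-23.8, 15.3, 31.8]
opening: 0.308
finger_force: 122.9
```

```bash
python3 chk.py
```

```text
mouth [  0.8   0.2 -23.5] F nip [-13.8   5.6  39.8] tilt 0.0038 op 0.3076892534685021 mom [ 1.06  3.09 -0.07]
total 0.005 0.001
[[-0.0035, 0.0014, 0.0037], [-0.0009, -0.0003, -0.0]]
```

The hard stop is reached at the estimated -23.5 mm. I'll relax to a light press.

>>> drive_tool(
  moves=[
    [[0,0,0],[-0.001,0,-0.0025],0.015],
    [[0,0,0],[0,0,-0.0015],0.015],
    [[0,0,0],[0,0,0],0.015],
    [[0,0,0],[0,0,0],0.015],
  ],
)

```text
time: 13.3
eef_pos: [0.459, -0.3691, 0.1483]
tcp_rot: [0.981, 0.037, 0.176, 0.076]
contact_force: [-3.1, 6.2, 9.2]
opening: 0.308
finger_force: 119.1
```

Run:
```python
from fit2 import *
exec(open("chk.py").read())
a,b,w=[snap(n) for n in("scene","side","wrist")]
def cr(c,x0,y0,W,H,s): return cv2.resize(c["image"][y0:y0+H,x0:x0+W,::-1],(W*s,H*s),interpolation=cv2.INTER_CUBIC)
cv2.imwrite("pics/end.png",np.vstack([np.hstack([cr(a,195,170,65,50,6),cr(b,320,110,65,50,6)]),cr(w,190,120,260,100,3)]))
```

```text
mouth [  0.4   0.  -22.8] F nip [-1.3  4.6 10.5] tilt 0.0024 op 0.3082742355734558 mom [ 0.78  0.57 -0.01]
total 0.002 0.0
[[0.0, -0.0024, -0.0002], [-0.0002, -0.0001, 0.0]]
```

View pics/end.png

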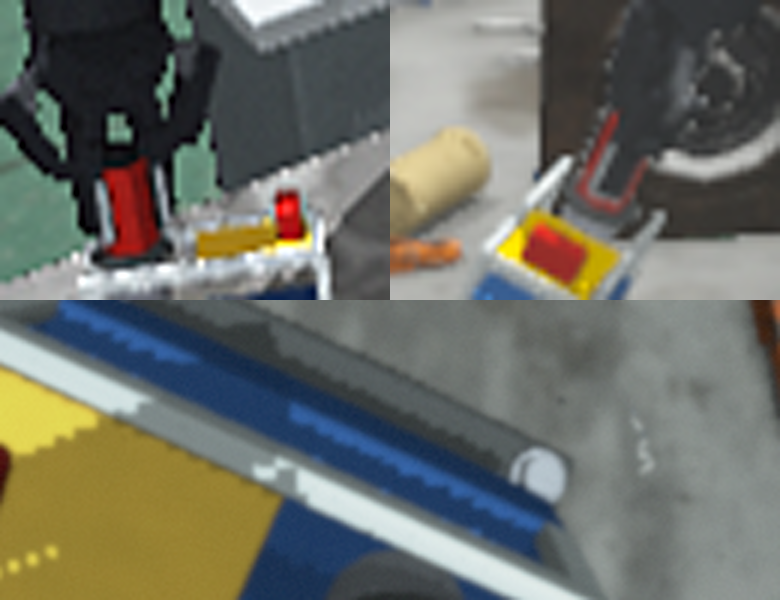

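The picture shows the flange level with the rail tops and the shutter fully open. The axial reading of 10.5 N plus about 2 N of greaser weight matches the expected 13 N. I'll hold briefly, then hand in.

>>> drive_tool(
  moves=[
    [[0,0,0],[0,0,0.0005],0.015],
    [[0,0,0],[0,0,0],0.015],
    [[0,0,0],[0,0,0],0.015],
    [[0,0,0],[0,0,0],0.015],
    [[0,0,0],[0,0,0],0.015],
  ],
)

```text
time: 14.08
eef_pos: [0.4592, -0.3692, 0.1479]
tcp_rot: [0.981, 0.038, 0.176, 0.076]
contact_force: [-3.9, 5.6, 10.5]
opening: 0.311
finger_force: 119.3
```

```bash
python3 chk.py; python3 -c "
from plant import ctrl
print(ctrl.sign_off())"
```

```text
mouth [  0.3   0.  -23.2] F nip [-1.4  3.8 11.9] tilt 0.0022 op 0.3112069974464256 mom [ 0.8   0.65 -0.  ]
total 0.002 0.0
[[-0.0001, -0.0022, -0.0001], [-0.0001, -0.0001, 0.0]]
the job is handed in; nothing more can be done
None
```

The job is handed in at 14 s of the 61 s allowed, verdict not shown: the shutter is at its end stop, and the greaser is still gripped and pressed on the nipple, with its mouth about 23 mm below the head top, within 1 mm of its axis and holding about 12 N.

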